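# Line up the quarter-turn fastener and hold the sander's cover down

### The job

Turn the bar-headed quarter-turn fastener on the open bench-sander housing until its bar lies crosswise, so that the slot of the cover panel can pass over it; then take the panel by its grip, put it squarely on the housing with the fastener's head through the slot, and press it down against its spring pins until it is fully home on the housing's rim. Finish while still holding the panel pressed down there, so that a colleague can lock it: do not let go at the end. Leave the jar, the screwdriver, the tape roll and the can where they are.

Things in the scene. Friction and masses are not known exactly. Their poses are not given: they have to be found in the camera images.
- housing: fixed grey open-topped housing of a bench sander, 190 (own x) x 140 (own y) x 70 mm high, walls 10 mm, pulleys inside; a shaft with a black 48 mm drum sticks out 75 mm from its +x end, 60 mm high. Stands left or right on the bench. Origin: centre of its underside, on the bench; z up
- frame_seat (a point): centre of the housing's rim, 70 mm above the bench, axes as the housing; the panel seats on this rim. Four 10 mm spring pins at own (+-72, +-47) mm stand 8 mm above it; they carry the panel's weight without sinking and must be pressed level with the rim: they push up with 7 N in all at first, 14 N when level (the panel's 2.4 to 4.5 N weight helps)
- fastener (a joint): turn of the fastener (rad), growing counter-clockwise seen from above: 0 = bar head along the housing's x (locked), pi/2 = bar crosswise along the housing's y, matching the slot of the seated panel. No stop or click at pi/2 (range -0.3 to 2.4); 0.08 N m friction keeps it where it is left. Starts between 0.15 and 0.6
- fastener_head (a point): centre of the fastener's steel bar head, 44 mm long (own x) x 11 mm wide (own y) x 22 mm high; it lies at own (60, 0) mm of the housing, 90 mm above the bench, and spans 79 to 101 mm above the bench, on a 9 mm round upright neck whose axis is the turning axis
- panel: loose flat grey cover, 190 (own x) x 140 (own y) x 6 mm, about 0.35 kg, lying flat on the bench, grip up, on the other side from the housing. Origin: centre of its underside. Through slot 20 (own x) x 52 mm (own y) centred at own (60, 0) mm. Home: centred on the housing, own axes parallel to the housing's (slot at the drum end), underside on the rim 70 mm above the bench
- panel_grip (a point): point in the black bar grip fixed on the panel's centre: grip 50 mm long (own x), 20 mm wide (own y), 40 mm high above the 6 mm plate. The point lies 32 mm above the panel's underside, 14 mm below the grip's top; axes as the panel's
- screw_jar: bystander: glass jar with steel lid, 60 mm diameter, 85 mm high, origin at the centre of its underside
- screwdriver: bystander: screwdriver lying flat in the middle of the bench, between the housing and the panel, its tip towards the robot
- tape_roll: bystander: roll of tape 90 mm diameter, 45 mm high, lying flat, origin at the centre of its underside
- can: bystander: plain metal can, 70 mm diameter, 110 mm high, origin at the centre of its underside
Things that resemble listed ones, but are neither listed nor needed, are in the scene too. Leave any purple or turquoise look-alike of the panel alone.

How it is judged:
By the outcome, as a careful person would: the job done as asked, in the order asked, and still so for the second after the job is handed in, while the arm keeps its last pose, push and grip.
It also fails if it takes over 54 s, if anything falls off the work surface, if the arm or the gripper's body presses on something with over 40 N, if the wrist force passes 120 N, or if a joint passes its speed limit or range.

### The arm

A 6-joint arm with a two-finger parallel gripper is mounted at the origin on the work surface. World frame = base frame: x ahead of the robot, y to its left, z up, the work surface at z = 0. Lengths are in m, angles in rad, forces in N, time in s.
With the tool pointing down it reaches from about 0.375 to 0.975 m from the base axis. Payload 3.8 kg.
Tool frame: the origin (TCP) lies on the centre line of the jaws, within the pads' length; the fingertips stand 8 mm ahead of it and the grasp point (between the pads) lies 11 mm behind it; z points along the fingers, x is the direction in which the jaws open and shut, and the axes are right-handed (so a half turn about z gives the same grasp; the last joint's range is limited). The gripper opens to 88 mm and grips with 3 to 60 N. Pads are 18 mm wide; open, the fingers measure 123 mm over their backs; the gripper's body (75 mm by 187 mm) begins 45 mm behind the grasp point.
Start: joints at [-1.298, 0.264, 1.604, -0, 1.274, -0.037], TCP at [0.206, -0.643, 0.247] pointing down, gripper open.
Joint ranges: [-2.63, 2.63], [-0.94, 2.18], [0.31, 2.57], [-1.31, 4.45], [0, 2.66], [-2.55, 2.55]. Speed limits (rad/s): [2.57, 2.57, 3.14, 3.14, 3.14, 3.14].

### API

Orientations are given as a unit quaternion [w, x, y, z].
In Python, from bench import arm gives the robot as it stands.
- The arm moves only by the tool jog_arm, never from a script. Its argument "steps" is a list of rows, each an object of numbers: "wx", "wy", "wz": the turn, a rotation vector about the tool's x, y, z in degrees; "dx", "dy", "dz": the shift along the tool's x, y, z in cm; "gripper": the gripper's target within -1 to 1 (shut at 1, half-way at 0, fully open at -1). In form: [{"wx": .., "wy": .., "wz": .., "dx": .., "dy": .., "dz": .., "gripper": ..}, ...]. A call has 1 to 8 rows; each row shifts and turns the pose as measured when the row begins, along the tool's axes as they then stand; what a row does not reach is not made up. A row lasts 1/12 s, in which the tool goes at most 41.7 mm and 7.16 degrees, less where a joint would pass 70% of its speed; a pose out of reach is approached as far as the arm can. A call with a gripper value outside its range is refused whole. The fingers move at their own pace and stop on an object; the grip force is fixed at half the most. Time passes only in rows, so rows that do not move let the fingers close. It gives the time, the measured TCP pose, the force and the opening at its end, in the units of the state.
- arm.state(): the state, without advancing time (a new reading comes with each control period).
- arm.get_image(name): name is "scene" or "top" or "wrist"; returns the picture (384x512x3 uint8, red, green, blue); there is no depth.
- arm.calibration(name): a dict with "K" (3x3 intrinsics, pixels), "origin" and "orientation" of the camera in the world. Camera axes: x right, y down, z forward; pixel columns grow to the right and rows downward; lengths in m; the calibration is good to about 2 mm. The wrist camera is an equidistant fisheye: a pixel r from the principal point sees the ray r / f radians off the axis. A picture is of the moment at which its call begins: read the wrist's pose just before it. calibration takes no time and is no camera call; for the wrist camera it gives the pose at the moment of the call.
- arm.finish_job(): hands the job in, once; it reports no verdict.
The state is a dict: "clock": time; "joint_positions": joint angles; "qd": joint speeds; "effort": joint torques, N m; "tcp_pos": TCP position; "tool_rot": TCP orientation; "wrist_force": force on the tool from outside, world axes, zero at the start; "moment": the same for the moment, N m; "width": finger opening in m.
Only numpy, scipy, OpenCV 4.12 (cv2) and the standard library are available. Lean on these libraries where they do the work, as an engineer would, in place of code of your own. Each camera call takes 0.05 s, during which the arm holds its last target. There are 200 camera calls.

## Working session

There is one attempt and no reset: what is moved stays moved. The work goes in short steps, Python scripts to look and compute and a tool call to move; the robot and the scene stay as the last step left them, time stands still between calls to the robot, and variables do not carry over. Pictures are saved under pics/ and viewed, about 8 in all and at most 12, crops included, and the job is handed in when it is done.

Besides the shell and the picture viewer there is one more tool, called after ">>>" by a JSON object that holds its "method" and its "body". jog_arm: Moves the arm, as the interface text tells. Its arguments: {"type":"object","properties":{"steps":{"type":"array","items":{"type":"object","properties":{"wx":{"type":"number"},"wy":{"type":"number"},"wz":{"type":"number"},"dx":{"type":"number"},"dy":{"type":"number"},"dz":{"type":"number"},"gripper":{"type":"number"}}}}},"required":["steps"]}

```bash
mkdir -p pics; cat > h.py <<'E'
import numpy as np, cv2
from bench import arm
from scipy.spatial.transform import Rotation as R
def q(o): return R.from_quat([o[1],o[2],o[3],o[0]])
def snap(n,f):
    c=arm.calibration(n); im=arm.get_image(n); cv2.imwrite('pics/'+f,cv2.cvtColor(im,cv2.COLOR_RGB2BGR)); return c,im
def px2w(c,u,v,z):
    K=np.array(c['K']); d=q(c['orientation']).apply([(u-K[0,2])/K[0,0],(v-K[1,2])/K[1,1],1]); o=np.array(c['origin'])
    return o+d*(z-o[2])/d[2]
def fish2w(c,u,v,z):
    K=np.array(c['K']); a=(u-K[0,2])/K[0,0]; b=(v-K[1,2])/K[1,1]; r=np.hypot(a,b)
    s=np.sin(r)/r if r>0 else 1
    d=q(c['orientation']).apply([a*s,b*s,np.cos(r)]); o=np.array(c['origin']); return o+d*(z-o[2])/d[2]
def w2px(c,p):
    K=np.array(c['K']); x=q(c['orientation']).inv().apply(np.array(p)-np.array(c['origin'])); return K[0,0]*x[...,0]/x[...,2]+K[0,2],K[1,1]*x[...,1]/x[...,2]+K[1,2]
E
python3 - <<'E'
from h import *
for n in('top','scene'):
    c,im=snap(n,n+'0.png'); print(n,c)
a=cv2.imread('pics/top0.png')
cv2.imwrite('pics/top0b.png',cv2.resize(a,(800,600),interpolation=cv2.INTER_CUBIC))
print(arm.state())
E
```

```text
top {'K': array([[385.21730985,   0.        , 255.45638507],
       [  0.        , 385.21730985, 190.03211725],
       [  0.        ,   0.        ,   1.        ]]), 'origin': array([ 0.38572499, -0.01080632,  1.34033229]), 'orientation': array([-0.0397718 ,  0.71120202, -0.70108255,  0.0330628 ])}
scene {'K': array([[455.12229655,   0.        , 248.92331111],
       [  0.        , 455.12229655, 182.39200605],
       [  0.        ,   0.        ,   1.        ]]), 'origin': array([ 1.50554249, -0.33031534,  1.11353187]), 'orientation': array([-0.3153039 ,  0.74142281,  0.5493623 , -0.22153269])}
{'clock': 0.1, 'joint_positions': array([-1.29791923e+00,  2.64664474e-01,  1.60521022e+00, -4.13246087e-05,
        1.27370753e+00, -3.69287429e-02]), 'qd': array([ 0.00061585, -0.00231256, -0.00250149,  0.0010251 ,  0.00094383,
        0.00042938]), 'effort': array([ 6.61317590e-04, -5.03617609e+01, -3.58068287e+01,  7.31613929e-02,
        2.34007003e-02, -6.33144873e-05]), 'tcp_pos': array([ 0.20559062, -0.64228106,  0.24553618]), 'tool_rot': array([-6.00225044e-04,  8.07738816e-01, -5.89539663e-01, -7.93549352e-04]), 'wrist_force': array([-0.00650857,  0.34569527, -0.20883145]), 'moment': array([ 0.00017088,  0.00327577, -0.05749399]), 'width': 0.08790826373977226}
```

View pics/top0b.png

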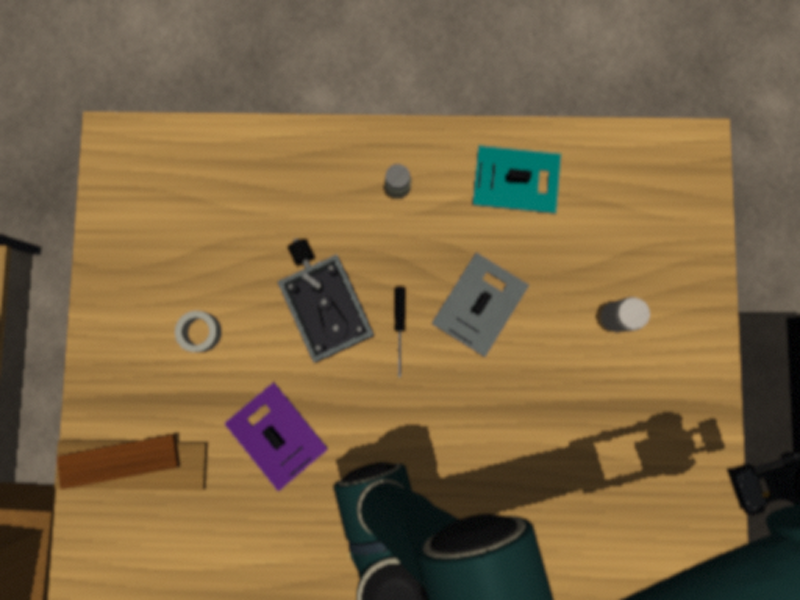

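View pics/scene0.png

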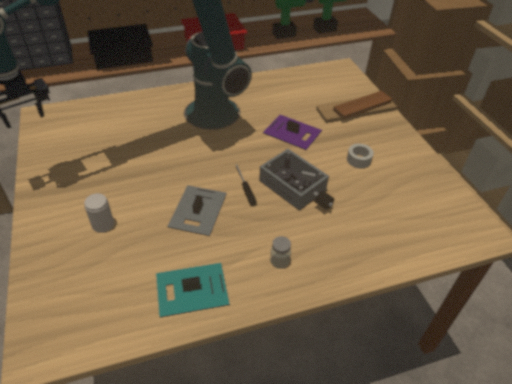

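The top view shows the grey housing at about (325,308) with its drum at (301,251), the grey panel at (481,305), and the screwdriver at (400,325) between them. The panel candidates are purple (276,436), turquoise (517,180) and grey (481,305). The grey one fits: it is grey and lies on the other side of the screwdriver from the housing. I'll confirm it in an enlarged crop.

```bash
python3 - <<'E'
from h import *
a=cv2.imread('pics/top0.png')
cv2.imwrite('pics/crop1.png',cv2.convertScaleAbs(cv2.resize(a[145:240,170:345],None,fx=4.5,fy=4.5,interpolation=cv2.INTER_CUBIC),alpha=1.5))
c=arm.calibration('top'); s=.64
def fit(px,z,loc):
    P=np.array([px2w(c,u*s,v*s,z)[:2] for u,v in px]); L=np.array(loc)
    Pc=P-P.mean(0); Lc=L-L.mean(0)
    th=np.arctan2((Lc[:,0]*Pc[:,1]-Lc[:,1]*Pc[:,0]).sum(),(Lc*Pc).sum())
    o=P.mean(0)-R.from_euler('z',th).as_matrix()[:2,:2]@L.mean(0)
    print(o,np.degrees(th)); print(np.linalg.norm(P-o-Lc@R.from_euler('z',th).as_matrix()[:2,:2].T,axis=1))
x,y=.095,.07
fit([(337,257),(278,284),(317,361),(373,336)],.07,[(x,-y),(x,y),(-x,y),(-x,-y)])
fit([(528,287),(477,253),(433,322),(486,356)],.006,[(x,-y),(x,y),(-x,y),(-x,-y)])
E
```

```text
[0.48870075 0.15653162] 26.444630238646116
[0.00394751 0.00167378 0.00792342 0.00480355]
[ 0.5097801  -0.17939363] -31.970692446570006
[0.00623786 0.0023385  0.00414318 0.00382422]
```

View pics/crop1.png

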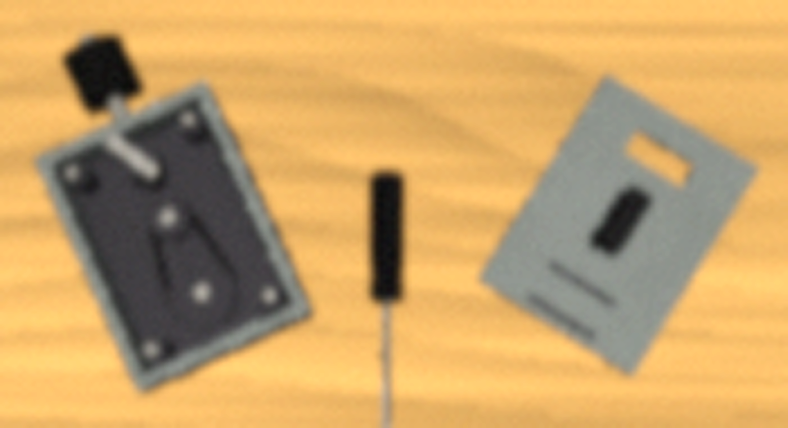

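The crop confirms it: plain grey, slot at (658,160), black grip at (622,220), lying across the screwdriver from the housing. In the housing, the fastener bar runs from (110,140) to (153,178), so its turn is about 22° (0.38 rad). I'm now moving over the housing for a close look.

>>> {"method": "jog_arm", "body": {"steps": [{"dx": -3.1, "dy": -2.6}, {"dx": -3.1, "dy": -2.6}, {"dx": -3.1, "dy": -2.6}, {"dx": -3.1, "dy": -2.6}, {"dx": -3.1, "dy": -2.6}, {"dx": -3.1, "dy": -2.6}, {"dx": -3.1, "dy": -2.6}, {"dx": -3.1, "dy": -2.6}]}}

```text
invalid input
```

>>> {"method": "jog_arm", "body": {"steps": [{"dx": -3.1, "dy": -2.6}, {"dx": -3.1, "dy": -2.6}, {"dx": -3.1, "dy": -2.6}, {"dx": -3.1, "dy": -2.6}, {"dx": -3.1, "dy": -2.6}, {"dx": -3.1, "dy": -2.6}, {"dx": -3.1, "dy": -2.6}, {"dx": -3.1, "dy": -2.6}]}}

```text
invalid input
```

>>> {"method": "jog_arm", "body": {"steps": [{"dx": -3, "dy": -2.6}, {"dx": -3, "dy": -2.6}, {"dx": -3, "dy": -2.6}, {"wz": -7}, {"wz": -7}, {"wz": -7}, {"wz": -7}, {"wz": -3}]}}

```text
invalid input
```

```bash
python3 - <<'E'
from h import *
c,im=snap('wrist','w1.png'); a=cv2.imread('pics/w1.png'); cv2.imwrite('pics/w1b.png',cv2.convertScaleAbs(cv2.resize(a,(800,600),interpolation=cv2.INTER_CUBIC),alpha=1.4))
print(c); s=arm.state(); print(s['tcp_pos'],s['tool_rot'],s['clock'])
E
```

```text
{'K': array([[297.31863964,   0.        , 264.60836817],
       [  0.        , 297.31863964, 192.8704255 ],
       [  0.        ,   0.        ,   1.        ]]), 'origin': array([ 0.27962422, -0.61997675,  0.38472942]), 'orientation': array([ 0.11904537,  0.79848596, -0.5834849 , -0.08828222])}
[ 0.20560582 -0.64234179  0.24563421] [-5.58791174e-04  8.07713542e-01 -5.89574408e-01 -7.33993969e-04] 0.15
```

View pics/w1b.png

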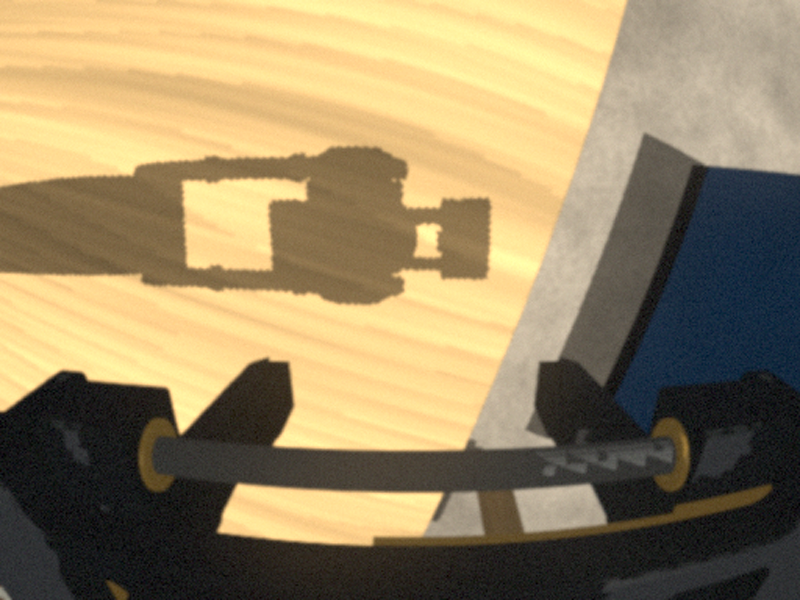

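The moves were refused, so that picture only shows the bare bench and the arm's shadow from the start pose. The rows probably need every key, so I'll fill them in.

>>> {"method": "jog_arm", "body": {"steps": [{"wx": 0, "wy": 0, "wz": 0, "dx": -3.1, "dy": -2.6, "dz": 0, "gripper": -1}, {"wx": 0, "wy": 0, "wz": 0, "dx": -3.1, "dy": -2.6, "dz": 0, "gripper": -1}, {"wx": 0, "wy": 0, "wz": 0, "dx": -3.1, "dy": -2.6, "dz": 0, "gripper": -1}, {"wx": 0, "wy": 0, "wz": 0, "dx": -3.1, "dy": -2.6, "dz": 0, "gripper": -1}, {"wx": 0, "wy": 0, "wz": 0, "dx": -3.1, "dy": -2.6, "dz": 0, "gripper": -1}, {"wx": 0, "wy": 0, "wz": 0, "dx": -3.1, "dy": -2.6, "dz": 0, "gripper": -1}, {"wx": 0, "wy": 0, "wz": 0, "dx": -3.1, "dy": -2.6, "dz": 0, "gripper": -1}, {"wx": 0, "wy": 0, "wz": 0, "dx": -3.1, "dy": -2.6, "dz": 0, "gripper": -1}]}}

```text
clock: 0.82
tcp_pos: [0.3271, -0.3391, 0.2397]
tool_rot: [-0.001, 0.804, -0.595, -0.003]
wrist_force: [0.4, 0.1, -0.1]
width: 0.0883
```

>>> {"method": "jog_arm", "body": {"steps": [{"wx": 0, "wy": 0, "wz": 0, "dx": -3.1, "dy": -2.6, "dz": 0, "gripper": -1}, {"wx": 0, "wy": 0, "wz": 0, "dx": -3.1, "dy": -2.6, "dz": 0, "gripper": -1}, {"wx": 0, "wy": 0, "wz": 0, "dx": -3.1, "dy": -2.6, "dz": 0, "gripper": -1}, {"wx": 0, "wy": 0, "wz": 0, "dx": -3.1, "dy": -2.6, "dz": 0, "gripper": -1}, {"wx": 0, "wy": 0, "wz": 0, "dx": -3.1, "dy": -2.6, "dz": 0, "gripper": -1}, {"wx": 0, "wy": 0, "wz": 0, "dx": -3.1, "dy": -2.6, "dz": 0, "gripper": -1}, {"wx": 0, "wy": 0, "wz": 0, "dx": -3.1, "dy": -2.6, "dz": 0, "gripper": -1}, {"wx": 0, "wy": 0, "wz": 0, "dx": -3.1, "dy": -2.6, "dz": 0, "gripper": -1}]}}

```text
clock: 1.48
tcp_pos: [0.4522, -0.0301, 0.2404]
tool_rot: [-0.002, 0.803, -0.596, -0.002]
wrist_force: [0.6, -0.7, 0.0]
width: 0.0881
```

>>> {"method": "jog_arm", "body": {"steps": [{"wx": 0, "wy": 0, "wz": 0, "dx": -3.1, "dy": -2.6, "dz": 0, "gripper": -1}, {"wx": 0, "wy": 0, "wz": 0, "dx": -3.1, "dy": -2.6, "dz": 0, "gripper": -1}, {"wx": 0, "wy": 0, "wz": 0, "dx": -3.1, "dy": -2.6, "dz": 0, "gripper": -1}, {"wx": 0, "wy": 0, "wz": -7, "dx": 0, "dy": 0, "dz": 0, "gripper": -1}, {"wx": 0, "wy": 0, "wz": -7, "dx": 0, "dy": 0, "dz": 0, "gripper": -1}, {"wx": 0, "wy": 0, "wz": -7, "dx": 0, "dy": 0, "dz": 0, "gripper": -1}, {"wx": 0, "wy": 0, "wz": -7, "dx": 0, "dy": 0, "dz": 0, "gripper": -1}, {"wx": 0, "wy": 0, "wz": 0, "dx": 0, "dy": 0, "dz": 0, "gripper": -1}]}}

```text
clock: 2.15
tcp_pos: [0.5006, 0.0969, 0.2392]
tool_rot: [-0.003, 0.927, -0.374, -0.002]
wrist_force: [0.6, -0.3, -0.5]
width: 0.0881
```

```bash
cat >> h.py <<'E'
def go(x,y,z,phi):
    "remaining motion: tilt fix, turn (deg about tool z) and shift in tool axes (cm)"
    s=arm.state(); T=q(s['tool_rot']); ph=np.radians(phi)
    G=R.from_matrix(np.array([[np.cos(ph),np.sin(ph),0],[np.sin(ph),-np.cos(ph),0],[0,0,-1]]))
    X=T.apply([1,0,0]); print('clock',s['clock'],'tcp',s['tcp_pos'].round(4),'phi',np.degrees(np.arctan2(X[1],X[0])).round(2),'F',s['wrist_force'].round(1),'w',round(s['width'],4))
    print('rotvec deg',np.degrees((T.inv()*G).as_rotvec()).round(2),'shift now cm',(T.inv().apply(np.array([x,y,z])-s['tcp_pos'])*100).round(2),'shift in goal axes cm',(G.inv().apply(np.array([x,y,z])-s['tcp_pos'])*100).round(2))
E
python3 - <<'E'
from h import *
go(.5425,.183,.2,-41.5)
c,im=snap('wrist','w2.png'); a=cv2.imread('pics/w2.png'); cv2.imwrite('pics/w2b.png',cv2.convertScaleAbs(cv2.resize(a,(800,600),interpolation=cv2.INTER_CUBIC),alpha=1.4))
np.save('w2.npy',c,allow_pickle=True)
E
```

```text
clock 2.15 tcp [0.5006 0.0969 0.2392] phi -43.94 F [ 0.6 -0.3 -0.5] w 0.0881
rotvec deg [-0.22  0.36 -2.44] shift now cm [-2.93 -9.09  3.98] shift in goal axes cm [-2.57 -9.22  3.92]
```

View pics/w2b.png

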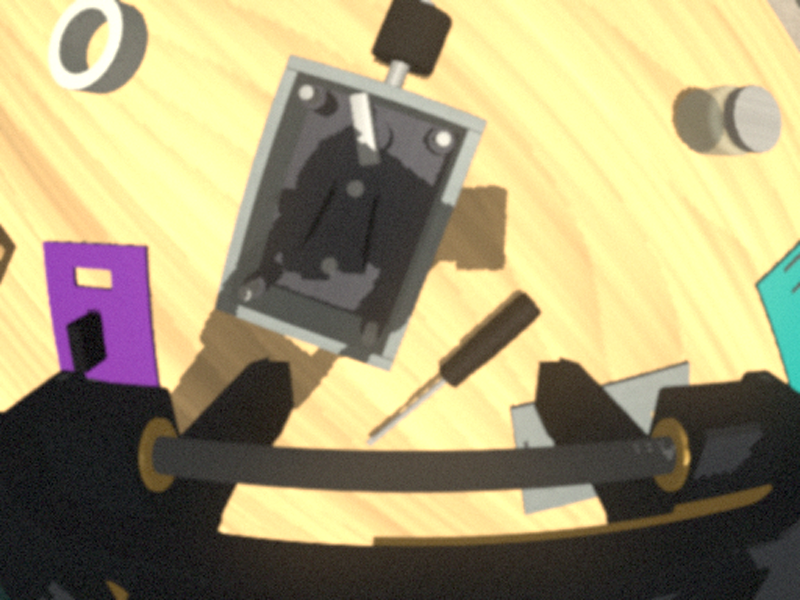

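The wrist view shows the housing rim corners at (290,57), (485,122), (390,369) and (219,307). The pin tops are at (306,92), (443,138) and (250,291), and the bar runs from about (360,95) to (370,160). Next I'll fit the pose.

```bash
cat >> h.py <<'E'
from scipy.optimize import least_squares
def fitpose(c,px,loc,s=.64,f=fish2w):
    "loc: own x,y,z(world height); returns x,y,th(deg)"
    P=np.array([f(c,u*s,v*s,l[2])[:2] for (u,v),l in zip(px,loc)]); L=np.array(loc)[:,:2]
    def r(p): 
        C,S=np.cos(p[2]),np.sin(p[2]); return (L@np.array([[C,S],[-S,C]])+p[:2]-P).ravel()
    b=min((least_squares(r,[*P.mean(0),t]) for t in(0,1.5,3,-1.5)),key=lambda b:b.cost)
    print('pose',b.x[:2].round(4),np.degrees(b.x[2]).round(2),'res mm',(1000*b.fun.reshape(-1,2)).round(1).tolist()); return b.x
E
python3 - <<'E'
from h import *
c=np.load('w2.npy',allow_pickle=True).item()
x,y=.095,.07
p=fitpose(c,[(290,57),(485,122),(390,369),(219,307),(306,92),(443,138),(250,291)],[(x,y,.07),(x,-y,.07),(-x,-y,.07),(-x,y,.07),(.072,.047,.078),(.072,-.047,.078),(-.072,.047,.078)])
for z in (.101,):
  a,b=fish2w(c,360*.64,96*.64,z),fish2w(c,371*.64,162*.64,z); d=a-b; print(a,b,np.linalg.norm(d)*1000,(a+b)/2,np.degrees(np.arctan2(d[1],d[0])))
C,S=np.cos(p[2]),np.sin(p[2]); print('fastener',p[:2]+.06*np.array([C,S]))
a=cv2.imread('pics/w2.png')[45:115,180:300]; cv2.imwrite('pics/c2.png',cv2.convertScaleAbs(cv2.resize(a,None,fx=6,fy=6,interpolation=cv2.INTER_CUBIC),alpha=1.6))
E
```

```text
pose [0.4951 0.1611] 26.1 res mm [[1.6, 1.6], [3.2, 0.1], [0.1, -2.4], [-2.7, 0.9], [0.3, -0.5], [0.9, -0.3], [-3.4, 0.6]]
[0.56058005 0.20325926 0.101     ] [0.53727795 0.1700156  0.101     ] 40.59716281438871 [0.548929   0.18663743 0.101     ] 54.97151156899561
fastener [0.54900793 0.18746989]
```

View pics/c2.png

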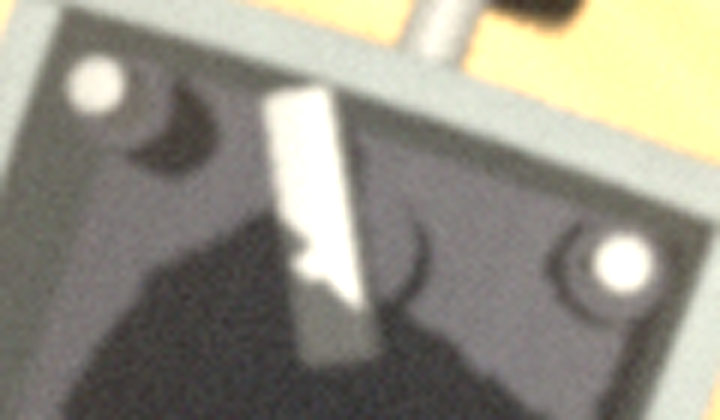

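The crop shows the bar's corners clearly, from (298,92) to (345,360), giving a world direction of about 55° and a turn of about 29°. The fastener is at (0.549, 0.187).

>>> {"method": "jog_arm", "body": {"steps": [{"wx": 0, "wy": 0, "wz": -4.5, "dx": 0, "dy": 0, "dz": 0, "gripper": -0.3}, {"wx": 0, "wy": 0, "wz": -4.5, "dx": 0, "dy": 0, "dz": 0, "gripper": -0.3}, {"wx": 0, "wy": 0, "wz": 0, "dx": -0.8, "dy": -3.3, "dz": 2, "gripper": -0.3}, {"wx": 0, "wy": 0, "wz": 0, "dx": -0.8, "dy": -3.3, "dz": 2, "gripper": -0.3}, {"wx": 0, "wy": 0, "wz": 0, "dx": -0.8, "dy": -3, "dz": 2, "gripper": -0.3}, {"wx": 0, "wy": 0, "wz": 0, "dx": 0, "dy": 0, "dz": 0, "gripper": -0.3}]}}

```text
clock: 2.7
tcp_pos: [0.5397, 0.1891, 0.1799]
tool_rot: [-0.004, 0.95, -0.313, 0.001]
wrist_force: [-0.9, -0.1, -0.1]
width: 0.0572
```

```bash
python3 -c "
from h import *
go(.549,.187,.12,-35.2)"
```

```text
clock 2.7 tcp [0.5397 0.1891 0.1799] phi -36.54 F [-0.9 -0.1 -0.1] w 0.0572
rotvec deg [-0.46  0.05 -1.34] shift now cm [ 0.88 -0.34  5.99] shift in goal axes cm [ 0.88 -0.37  5.99]
```

>>> {"method": "jog_arm", "body": {"steps": [{"wx": -0.5, "wy": 0, "wz": -1.5, "dx": 0.9, "dy": -0.35, "dz": 1, "gripper": -0.3}, {"wx": 0, "wy": 0, "wz": 0, "dx": 0, "dy": 0, "dz": 2.5, "gripper": -0.3}, {"wx": 0, "wy": 0, "wz": 0, "dx": 0, "dy": 0, "dz": 2, "gripper": -0.3}, {"wx": 0, "wy": 0, "wz": 0, "dx": 0, "dy": 0, "dz": 0, "gripper": -0.3}]}}

```text
clock: 3.03
tcp_pos: [0.5499, 0.1868, 0.1235]
tool_rot: [0.001, 0.952, -0.305, -0.0]
wrist_force: [-1.4, -0.4, -0.0]
width: 0.0571
```

```bash
python3 -c "
from h import *
go(.549,.187,.088,-35.2)"
```

```text
clock 3.0333 tcp [0.5499 0.1868 0.1235] phi -35.54 F [-1.4 -0.4 -0. ] w 0.0571
rotvec deg [ 0.1   0.01 -0.34] shift now cm [-0.08  0.03  3.55] shift in goal axes cm [-0.08  0.03  3.55]
```

>>> {"method": "jog_arm", "body": {"steps": [{"wx": 0, "wy": 0, "wz": 0, "dx": -0.1, "dy": 0, "dz": 1.8, "gripper": -0.3}, {"wx": 0, "wy": 0, "wz": 0, "dx": 0, "dy": 0, "dz": 1.7, "gripper": -0.3}, {"wx": 0, "wy": 0, "wz": 0, "dx": 0, "dy": 0, "dz": 0, "gripper": -0.3}, {"wx": 0, "wy": 0, "wz": 0, "dx": 0, "dy": 0, "dz": 0, "gripper": 1}, {"wx": 0, "wy": 0, "wz": 0, "dx": 0, "dy": 0, "dz": 0, "gripper": 1}, {"wx": 0, "wy": 0, "wz": 0, "dx": 0, "dy": 0, "dz": 0, "gripper": 1}, {"wx": 0, "wy": 0, "wz": 0, "dx": 0, "dy": 0, "dz": 0, "gripper": 1}, {"wx": 0, "wy": 0, "wz": 0, "dx": 0, "dy": 0, "dz": 0, "gripper": 1}]}}

```text
clock: 3.7
tcp_pos: [0.5524, 0.1849, 0.0965]
tool_rot: [-0.001, 0.95, -0.312, 0.003]
wrist_force: [0.0, -0.9, 0.0]
width: 0.0264
```

```bash
python3 -c "
from h import *
go(.549,.187,.088,26.1); print(arm.state()['moment'])"
```

```text
clock 3.7 tcp [0.5524 0.1849 0.0965] phi -36.32 F [ 0.  -0.9  0. ] w 0.0264
rotvec deg [-3.000e-02 -3.600e-01 -6.242e+01] shift now cm [-0.4   0.03  0.85] shift in goal axes cm [-0.21 -0.34  0.85]
[-0.06822969 -0.06132142  0.03911483]
```

>>> {"method": "jog_arm", "body": {"steps": [{"wx": 0, "wy": 0, "wz": -1, "dx": -0.4, "dy": 0, "dz": 0.5, "gripper": 0.4}, {"wx": 0, "wy": 0, "wz": 0, "dx": 0, "dy": 0, "dz": 0.5, "gripper": 0.4}, {"wx": 0, "wy": 0, "wz": 0, "dx": 0, "dy": 0, "dz": 0, "gripper": 0.4}]}}

```text
clock: 3.95
tcp_pos: [0.5506, 0.188, 0.0883]
tool_rot: [-0.002, 0.953, -0.303, 0.005]
wrist_force: [-0.2, 0.2, 0.3]
width: 0.0266
```

```bash
python3 -c "
from h import *
go(.549,.187,.088,-35.2); print(arm.state()['moment'])"
```

```text
clock 3.95 tcp [0.5506 0.188  0.0883] phi -35.24 F [-0.2  0.2  0.3] w 0.0266
rotvec deg [-0.4  -0.45 -0.04] shift now cm [-0.08  0.17  0.03] shift in goal axes cm [-0.08  0.17  0.03]
[ 0.00848905 -0.00242527  0.02557396]
```

>>> {"method": "jog_arm", "body": {"steps": [{"wx": 0, "wy": 0, "wz": 0, "dx": -0.05, "dy": 0.15, "dz": 0, "gripper": 1}, {"wx": 0, "wy": 0, "wz": 0, "dx": 0, "dy": 0, "dz": 0, "gripper": 1}, {"wx": 0, "wy": 0, "wz": 0, "dx": 0, "dy": 0, "dz": 0, "gripper": 1}, {"wx": 0, "wy": 0, "wz": 0, "dx": 0, "dy": 0, "dz": 0, "gripper": 1}, {"wx": 0, "wy": 0, "wz": 0, "dx": 0, "dy": 0, "dz": 0, "gripper": 1}]}}

```text
clock: 4.37
tcp_pos: [0.5465, 0.1886, 0.0876]
tool_rot: [-0.002, 0.953, -0.303, 0.002]
wrist_force: [0.4, -0.7, 0.5]
width: 0.0108
```

```bash
python3 -c "
from h import *
go(.549,.187,.088,26.1); print(arm.state()['moment'])"
```

```text
clock 4.3667 tcp [0.5465 0.1886 0.0876] phi -35.28 F [ 0.4 -0.7  0.5] w 0.0108
rotvec deg [ -0.21  -0.27 -61.38] shift now cm [ 0.3  -0.02 -0.04] shift in goal axes cm [ 0.16  0.25 -0.04]
[-0.07584705 -0.04144472 -0.0817017 ]
```

The bar is held at 10.8 mm with little side force. Turning it counter-clockwise by about 61°.

>>> {"method": "jog_arm", "body": {"steps": [{"wx": 0, "wy": 0, "wz": -5, "dx": 0, "dy": 0, "dz": 0, "gripper": 1}, {"wx": 0, "wy": 0, "wz": -6, "dx": 0, "dy": 0, "dz": 0, "gripper": 1}, {"wx": 0, "wy": 0, "wz": -6, "dx": 0, "dy": 0, "dz": 0, "gripper": 1}, {"wx": 0, "wy": 0, "wz": -6, "dx": 0, "dy": 0, "dz": 0, "gripper": 1}]}}

```text
clock: 4.7
tcp_pos: [0.5465, 0.1886, 0.0876]
tool_rot: [-0.002, 0.995, -0.1, 0.002]
wrist_force: [-0.5, -0.3, -0.1]
width: 0.0103
```

```bash
python3 -c "
from h import *
go(.549,.187,.088,26.1); print(arm.state()['moment'])"
```

```text
clock 4.7 tcp [0.5465 0.1886 0.0876] phi -11.48 F [-0.5 -0.3 -0.1] w 0.0103
rotvec deg [ -0.17  -0.27 -37.58] shift now cm [ 0.28  0.1  -0.04] shift in goal axes cm [ 0.16  0.25 -0.04]
[ 0.03495986  0.00065922 -0.09708446]
```

>>> {"method": "jog_arm", "body": {"steps": [{"wx": 0, "wy": 0, "wz": -6, "dx": 0, "dy": 0, "dz": 0, "gripper": 1}, {"wx": 0, "wy": 0, "wz": -6, "dx": 0, "dy": 0, "dz": 0, "gripper": 1}, {"wx": 0, "wy": 0, "wz": -6, "dx": 0, "dy": 0, "dz": 0, "gripper": 1}, {"wx": 0, "wy": 0, "wz": -6, "dx": 0, "dy": 0, "dz": 0, "gripper": 1}, {"wx": 0, "wy": 0, "wz": -6, "dx": 0, "dy": 0, "dz": 0, "gripper": 1}, {"wx": 0, "wy": 0, "wz": -6, "dx": 0, "dy": 0, "dz": 0, "gripper": 1}, {"wx": 0, "wy": 0, "wz": 0, "dx": 0, "dy": 0, "dz": 0, "gripper": 1}]}}

```text
clock: 5.28
tcp_pos: [0.5465, 0.1886, 0.0876]
tool_rot: [-0.002, 0.974, 0.228, 0.002]
wrist_force: [-1.2, 1.4, 1.2]
width: 0.0109
```

```bash
python3 -c "
from h import *
go(.549,.187,.088,26.1); print(arm.state()['moment'])"
```

```text
clock 5.2833 tcp [0.5465 0.1886 0.0876] phi 26.4 F [-1.2  1.4  1.2] w 0.0109
rotvec deg [-0.17 -0.26  0.3 ] shift now cm [ 0.16  0.25 -0.04] shift in goal axes cm [ 0.16  0.25 -0.04]
[0.03954977 0.00854291 0.08160848]
```

>>> {"method": "jog_arm", "body": {"steps": [{"wx": 0, "wy": 0, "wz": 0, "dx": 0, "dy": 0, "dz": 0, "gripper": 0.2}, {"wx": 0, "wy": 0, "wz": 0, "dx": 0, "dy": 0, "dz": 0, "gripper": 0.2}, {"wx": 0, "wy": 0, "wz": 0, "dx": 0, "dy": 0, "dz": 0, "gripper": 0.2}, {"wx": 0, "wy": 0, "wz": 0, "dx": 0, "dy": 0, "dz": -1.5, "gripper": 0}, {"wx": 0, "wy": 0, "wz": 0, "dx": 0, "dy": 0, "dz": -3, "gripper": 0}, {"wx": 0, "wy": 0, "wz": 0, "dx": 0, "dy": 3, "dz": -4, "gripper": -0.5}, {"wx": 0, "wy": 0, "wz": 0, "dx": -1, "dy": 3, "dz": -4, "gripper": -1}, {"wx": 0, "wy": 0, "wz": 0, "dx": -1, "dy": 3, "dz": -2, "gripper": -1}]}}

```text
clock: 5.95
tcp_pos: [0.5606, 0.1063, 0.2185]
tool_rot: [-0.002, 0.974, 0.225, -0.007]
wrist_force: [0.8, -0.3, -0.3]
width: 0.0624
```

>>> {"method": "jog_arm", "body": {"steps": [{"wx": 0, "wy": 0, "wz": 0, "dx": -1.5, "dy": 1, "dz": 0, "gripper": -1}, {"wx": 0, "wy": 0, "wz": 0, "dx": -1.5, "dy": 1, "dz": 0, "gripper": -1}, {"wx": 0, "wy": 0, "wz": 0, "dx": 0, "dy": 0, "dz": 0, "gripper": -1}]}}

```text
clock: 6.2
tcp_pos: [0.5477, 0.0693, 0.2277]
tool_rot: [0.0, 0.975, 0.221, 0.001]
wrist_force: [-0.1, -0.1, 0.9]
width: 0.0816
```

```bash
python3 - <<'E'
from h import *
go(.51,-.18,.2,58)
c,im=snap('wrist','w3.png'); a=cv2.imread('pics/w3.png'); cv2.imwrite('pics/w3b.png',cv2.convertScaleAbs(cv2.resize(a,(800,600),interpolation=cv2.INTER_CUBIC),alpha=1.4))
np.save('w3.npy',c,allow_pickle=True)
E
```

```text
clock 6.2 tcp [0.5477 0.0693 0.2277] phi 25.49 F [-0.1 -0.1  0.9] w 0.0816
rotvec deg [  0.09  -0.04 -32.51] shift now cm [-14.14  20.88   2.78] shift in goal axes cm [-23.15  10.01   2.77]
```

View pics/w3b.png

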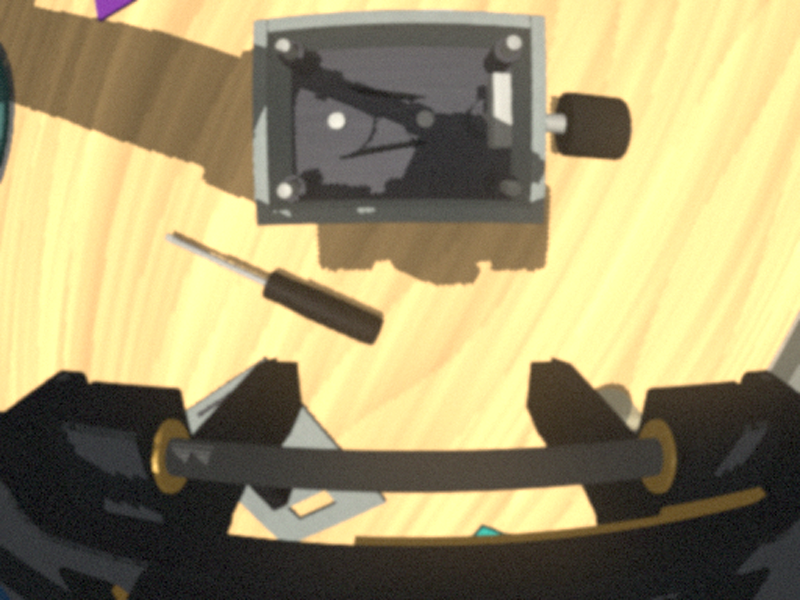

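The bar now lies crosswise, from (502,72) to (500,147), parallel to the housing's end wall. Refitting the housing pose from this second view.

```bash
python3 - <<'E'
from h import *
c=np.load('w3.npy',allow_pickle=True).item()
x,y=.095,.07
L=[(-x,y,.07),(x,y,.07),(x,-y,.07),(-x,-y,.07),(-.072,.047,.078),(.072,.047,.078),(-.072,-.047,.078),(.072,-.047,.078)]
P=[(254,19),(545,15),(547,222),(258,223),(282,45),(513,42),(285,190),(510,187)]
p=fitpose(c,P,L); fitpose(c,P[4:],L[4:])
a,b=fish2w(c,502*.64,72*.64,.101),fish2w(c,500.5*.64,147*.64,.101); d=a-b; print(np.linalg.norm(d),(a+b)/2,np.degrees(np.arctan2(d[1],d[0]))-90)
C,S=np.cos(p[2]),np.sin(p[2]); print('fastener',p[:2]+.06*np.array([C,S]))
E
```

```text
pose [0.4944 0.1628] 25.67 res mm [[-0.2, -0.3], [-0.2, 0.1], [-1.9, -1.2], [-0.3, -1.3], [0.5, 0.4], [0.2, 0.8], [-0.3, 0.4], [2.1, 1.1]]
pose [0.4937 0.1621] 25.56 res mm [[-0.1, -0.1], [-0.3, 0.1], [-1.1, -0.2], [1.4, 0.2]]
0.04416587396696204 [0.54819518 0.18772703 0.101     ] 24.51227896426485
fastener [0.54844559 0.18876379]
```

>>> {"method": "jog_arm", "body": {"steps": [{"wx": 0, "wy": 0, "wz": 0, "dx": -1, "dy": 3.7, "dz": 0.4, "gripper": -1}, {"wx": 0, "wy": 0, "wz": 0, "dx": -1, "dy": 3.7, "dz": 0.4, "gripper": -1}, {"wx": 0, "wy": 0, "wz": 0, "dx": -1, "dy": 3.7, "dz": 0.4, "gripper": -1}, {"wx": 0, "wy": 0, "wz": 0, "dx": -1, "dy": 3.7, "dz": 0.4, "gripper": -1}, {"wx": 0, "wy": 0, "wz": 0, "dx": -1, "dy": 3.7, "dz": 0.4, "gripper": -1}, {"wx": 0, "wy": 0, "wz": 0, "dx": -1, "dy": 3.7, "dz": 0.4, "gripper": -1}, {"wx": 0, "wy": 0, "wz": 0, "dx": -1, "dy": 3.7, "dz": 0.4, "gripper": -1}, {"wx": 0, "wy": 0, "wz": 0, "dx": -1, "dy": 3, "dz": 0, "gripper": -1}]}}

```text
clock: 6.92
tcp_pos: [0.6059, -0.2219, 0.1938]
tool_rot: [-0.004, 0.974, 0.224, 0.003]
wrist_force: [-0.6, 0.7, 0.1]
width: 0.0878
```

>>> {"method": "jog_arm", "body": {"steps": [{"wx": 0, "wy": 0, "wz": -6.5, "dx": 0, "dy": 0, "dz": 0, "gripper": -1}, {"wx": 0, "wy": 0, "wz": -6.5, "dx": 0, "dy": 0, "dz": 0, "gripper": -1}, {"wx": 0, "wy": 0, "wz": -6.5, "dx": 0, "dy": 0, "dz": 0, "gripper": -1}, {"wx": 0, "wy": 0, "wz": -6.5, "dx": 0, "dy": 0, "dz": 0, "gripper": -1}, {"wx": 0, "wy": 0, "wz": -6.5, "dx": 0, "dy": 0, "dz": 0, "gripper": -1}, {"wx": 0, "wy": 0, "wz": 0, "dx": 0, "dy": 0, "dz": 0, "gripper": -1}]}}

```text
clock: 7.42
tcp_pos: [0.6088, -0.2263, 0.1855]
tool_rot: [-0.006, 0.869, 0.494, 0.002]
wrist_force: [0.3, -0.0, -0.3]
width: 0.0883
```

```bash
python3 - <<'E'
from h import *
go(.514,-.174,.2,58)
c,im=snap('wrist','w4.png'); a=cv2.imread('pics/w4.png'); cv2.imwrite('pics/w4b.png',cv2.convertScaleAbs(cv2.resize(a,(800,600),interpolation=cv2.INTER_CUBIC),alpha=1.4))
np.save('w4.npy',c,allow_pickle=True)
E
```

```text
clock 7.4167 tcp [ 0.6088 -0.2263  0.1855] phi 59.25 F [ 0.3 -0.  -0.3] w 0.0883
rotvec deg [-0.51 -0.52  1.25] shift now cm [ -0.34 -10.83  -1.35] shift in goal axes cm [ -0.59 -10.81  -1.45]
```

View pics/w4b.png

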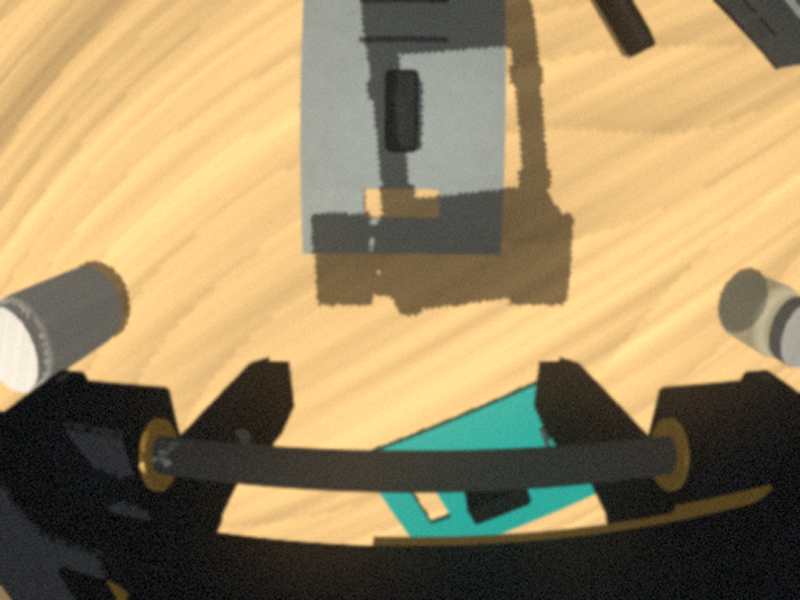

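The grey panel's end corners are at (302,252) and (501,255), the slot at (364–440, 188–218), and the grip's top at (386–421, 70–150).

```bash
python3 - <<'E'
from h import *
c=np.load('w4.npy',allow_pickle=True).item()
L=[(.095,.07,.006),(.095,-.07,.006),(.07,.026,.006),(.07,-.026,.006),(.05,-.026,.006),(.05,.026,.006),(-.025,-.01,.046),(-.025,.01,.046)]
P=[(501,255),(302,252),(439,218),(364,215),(364,188),(440,190),(387,70),(420,70)]
p=fitpose(c,P,L); fitpose(c,P[:6],L[:6])
e=[fish2w(c,u*.64,v*.64,.006) for u,v in [(303,5),(302,252),(506,5),(501,255)]]
for i in(0,2): d=e[i+1]-e[i]; print('edge',np.degrees(np.arctan2(d[1],d[0])))
go(p[0],p[1],.1,np.degrees(p[2])+90)
E
```

```text
pose [ 0.5135 -0.1749] 327.96 res mm [[-0.1, -0.8], [0.2, 0.3], [0.3, 0.1], [1.2, -0.8], [0.1, -0.0], [-0.3, 0.3], [-1.0, 0.4], [-0.5, 0.7]]
pose [ 0.5132 -0.1747] -32.08 res mm [[-0.3, -0.7], [-0.1, 0.5], [0.1, 0.2], [0.9, -0.6], [-0.1, 0.2], [-0.5, 0.5]]
edge -31.575221450949257
edge -31.525900074478688
clock 7.4667 tcp [ 0.6087 -0.2261  0.1853] phi 59.0 F [-0.   0.2 -0.3] w 0.088
rotvec deg [-0.54 -0.52  1.04] shift now cm [ -0.6  -10.72   8.63] shift in goal axes cm [ -0.72 -10.79   8.53]
```

>>> {"method": "jog_arm", "body": {"steps": [{"wx": -0.5, "wy": -0.5, "wz": 1, "dx": -0.2, "dy": -3.5, "dz": 2.2, "gripper": -0.2}, {"wx": 0, "wy": 0, "wz": 0, "dx": -0.2, "dy": -3.5, "dz": 2.2, "gripper": -0.2}, {"wx": 0, "wy": 0, "wz": 0, "dx": -0.2, "dy": -3.5, "dz": 2.2, "gripper": -0.2}, {"wx": 0, "wy": 0, "wz": 0, "dx": 0, "dy": -0.8, "dz": 2.2, "gripper": -0.2}, {"wx": 0, "wy": 0, "wz": 0, "dx": 0, "dy": 0, "dz": 0, "gripper": -0.2}]}}

```text
clock: 7.88
tcp_pos: [0.5108, -0.1678, 0.0943]
tool_rot: [0.001, 0.879, 0.476, 0.002]
wrist_force: [-0.8, 0.4, 0.4]
width: 0.0569
```

```bash
python3 -c "
from h import *
go(.5134,-.1748,.020,58.1)"
```

```text
clock 7.8833 tcp [ 0.5108 -0.1678  0.0943] phi 56.87 F [-0.8  0.4  0.4] w 0.0569
rotvec deg [ 0.24 -0.11 -1.23] shift now cm [-0.46  0.57  7.44] shift in goal axes cm [-0.46  0.59  7.43]
```

>>> {"method": "jog_arm", "body": {"steps": [{"wx": 0, "wy": 0, "wz": -1.2, "dx": -0.45, "dy": 0.6, "dz": 1, "gripper": -0.2}, {"wx": 0, "wy": 0, "wz": 0, "dx": 0, "dy": 0, "dz": 2.2, "gripper": -0.2}, {"wx": 0, "wy": 0, "wz": 0, "dx": 0, "dy": 0, "dz": 1, "gripper": -0.2}, {"wx": 0, "wy": 0, "wz": 0, "dx": 0, "dy": 0, "dz": 0, "gripper": -0.2}]}}

```text
clock: 8.22
tcp_pos: [0.5168, -0.1741, 0.0535]
tool_rot: [0.002, 0.876, 0.482, 0.003]
wrist_force: [-0.3, 0.9, -0.2]
width: 0.0531
```

```bash
python3 -c "
from h import *
go(.5134,-.1748,.020,58.1)"
```

```text
clock 8.2167 tcp [ 0.5168 -0.1741  0.0535] phi 57.65 F [-0.3  0.9 -0.2] w 0.0531
rotvec deg [ 0.4  -0.17 -0.45] shift now cm [-0.25 -0.28  3.34] shift in goal axes cm [-0.24 -0.25  3.35]
```

>>> {"method": "jog_arm", "body": {"steps": [{"wx": 0.3, "wy": 0, "wz": -0.4, "dx": -0.25, "dy": -0.25, "dz": 1.2, "gripper": -0.2}, {"wx": 0, "wy": 0, "wz": 0, "dx": 0, "dy": 0, "dz": 1.2, "gripper": -0.2}, {"wx": 0, "wy": 0, "wz": 0, "dx": 0, "dy": 0, "dz": 0.8, "gripper": -0.2}, {"wx": 0, "wy": 0, "wz": 0, "dx": 0, "dy": 0, "dz": 0, "gripper": -0.2}]}}

```text
clock: 8.55
tcp_pos: [0.5178, -0.1764, 0.0221]
tool_rot: [0.002, 0.875, 0.484, 0.004]
wrist_force: [-0.0, 0.3, -0.1]
width: 0.053
```

```bash
python3 -c "
from h import *
go(.5134,-.1748,.020,58.1)"
```

```text
clock 8.55 tcp [ 0.5178 -0.1764  0.0221] phi 57.94 F [-0.   0.3 -0.1] w 0.053
rotvec deg [ 0.41 -0.24 -0.16] shift now cm [-0.1  -0.46  0.2 ] shift in goal axes cm [-0.1  -0.46  0.21]
```

>>> {"method": "jog_arm", "body": {"steps": [{"wx": 0, "wy": 0, "wz": 0, "dx": -0.1, "dy": -0.45, "dz": 0.2, "gripper": -0.2}, {"wx": 0, "wy": 0, "wz": 0, "dx": 0, "dy": 0, "dz": 0, "gripper": 0.4}, {"wx": 0, "wy": 0, "wz": 0, "dx": 0, "dy": 0, "dz": 0, "gripper": 1}, {"wx": 0, "wy": 0, "wz": 0, "dx": 0, "dy": 0, "dz": 0, "gripper": 1}, {"wx": 0, "wy": 0, "wz": 0, "dx": 0, "dy": 0, "dz": 0, "gripper": 1}, {"wx": 0, "wy": 0, "wz": 0, "dx": 0, "dy": 0, "dz": 0, "gripper": 1}, {"wx": 0, "wy": 0, "wz": 0, "dx": 0, "dy": 0, "dz": 0, "gripper": 1}]}}

```text
clock: 9.13
tcp_pos: [0.5137, -0.1752, 0.0208]
tool_rot: [0.003, 0.875, 0.484, 0.004]
wrist_force: [0.5, -0.6, -3.0]
width: 0.0197
```

```bash
python3 -c "
from h import *
go(.5134,-.1748,.020,58.1)"
```

```text
clock 9.1333 tcp [ 0.5137 -0.1752  0.0208] phi 57.91 F [ 0.5 -0.6 -3. ] w 0.0197
rotvec deg [ 0.49 -0.24 -0.19] shift now cm [ 0.02 -0.05  0.08] shift in goal axes cm [ 0.02 -0.05  0.08]
```

The grip is held at 19.7 mm with the TCP on the panel's centre. Lifting.

>>> {"method": "jog_arm", "body": {"steps": [{"wx": 0, "wy": 0, "wz": 0, "dx": 0, "dy": 0, "dz": -1, "gripper": 1}, {"wx": 0, "wy": 0, "wz": 0, "dx": 0, "dy": 0, "dz": -2, "gripper": 1}, {"wx": 0, "wy": 0, "wz": 0, "dx": 0, "dy": 0, "dz": -3, "gripper": 1}, {"wx": 0, "wy": 0, "wz": 0, "dx": 0, "dy": 0, "dz": -3, "gripper": 1}, {"wx": 0, "wy": 0, "wz": 0, "dx": 0, "dy": 0, "dz": -3, "gripper": 1}, {"wx": 0, "wy": 0, "wz": 0, "dx": 0, "dy": 0, "dz": -3, "gripper": 1}, {"wx": 0, "wy": 0, "wz": 0, "dx": 0, "dy": 0, "dz": -2, "gripper": 1}, {"wx": 0, "wy": 0, "wz": 0, "dx": 0, "dy": 0, "dz": 0, "gripper": 1}]}}

```text
clock: 9.8
tcp_pos: [0.5054, -0.1721, 0.1946]
tool_rot: [-0.004, 0.875, 0.484, -0.001]
wrist_force: [0.9, -1.2, -4.2]
width: 0.0197
```

```bash
python3 -c "
from h import *
go(.4935,.1625,.18,115.7); print(arm.state()['moment'])"
```

```text
clock 9.8 tcp [ 0.5054 -0.1721  0.1946] phi 57.89 F [ 0.9 -1.2 -4.2] w 0.0197
rotvec deg [ -0.39  -0.33 -57.81] shift now cm [ 27.7  -18.78   1.67] shift in goal axes cm [30.66 13.44  1.46]
[-0.07657054 -0.23788053  0.00737415]
```

>>> {"method": "jog_arm", "body": {"steps": [{"wx": 0, "wy": 0, "wz": 0, "dx": 1.5, "dy": -1, "dz": 0, "gripper": 1}, {"wx": 0, "wy": 0, "wz": 0, "dx": 2.6, "dy": -1.75, "dz": 0, "gripper": 1}, {"wx": 0, "wy": 0, "wz": 0, "dx": 2.6, "dy": -1.75, "dz": 0, "gripper": 1}, {"wx": 0, "wy": 0, "wz": 0, "dx": 2.6, "dy": -1.75, "dz": 0, "gripper": 1}, {"wx": 0, "wy": 0, "wz": 0, "dx": 2.6, "dy": -1.75, "dz": 0, "gripper": 1}, {"wx": 0, "wy": 0, "wz": 0, "dx": 2.6, "dy": -1.75, "dz": 0, "gripper": 1}, {"wx": 0, "wy": 0, "wz": 0, "dx": 2.6, "dy": -1.75, "dz": 0, "gripper": 1}, {"wx": 0, "wy": 0, "wz": 0, "dx": 2.6, "dy": -1.75, "dz": 0, "gripper": 1}]}}

```text
clock: 10.47
tcp_pos: [0.493, 0.0682, 0.1884]
tool_rot: [-0.004, 0.878, 0.479, -0.005]
wrist_force: [-0.3, -1.2, -4.8]
width: 0.0197
```

>>> {"method": "jog_arm", "body": {"steps": [{"wx": 0, "wy": 0, "wz": 0, "dx": 2.6, "dy": -1.75, "dz": 0, "gripper": 1}, {"wx": 0, "wy": 0, "wz": 0, "dx": 1.5, "dy": -1, "dz": 0, "gripper": 1}, {"wx": 0, "wy": 0, "wz": -4, "dx": 0, "dy": 0, "dz": 0, "gripper": 1}, {"wx": 0, "wy": 0, "wz": -6, "dx": 0, "dy": 0, "dz": 0, "gripper": 1}, {"wx": 0, "wy": 0, "wz": -6, "dx": 0, "dy": 0, "dz": 0, "gripper": 1}, {"wx": 0, "wy": 0, "wz": -6, "dx": 0, "dy": 0, "dz": 0, "gripper": 1}, {"wx": 0, "wy": 0, "wz": -6, "dx": 0, "dy": 0, "dz": 0, "gripper": 1}, {"wx": 0, "wy": 0, "wz": -6, "dx": 0, "dy": 0, "dz": 0, "gripper": 1}]}}

```text
clock: 11.13
tcp_pos: [0.4797, 0.1273, 0.1738]
tool_rot: [-0.013, 0.686, 0.727, -0.011]
wrist_force: [-0.4, -0.8, -4.9]
width: 0.0192
```

>>> {"method": "jog_arm", "body": {"steps": [{"wx": 0, "wy": 0, "wz": -6, "dx": 0, "dy": 0, "dz": 0, "gripper": 1}, {"wx": 0, "wy": 0, "wz": -6, "dx": 0, "dy": 0, "dz": 0, "gripper": 1}, {"wx": 0, "wy": 0, "wz": -6, "dx": 0, "dy": 0, "dz": 0, "gripper": 1}, {"wx": 0, "wy": 0, "wz": 0, "dx": 0, "dy": 0, "dz": 0, "gripper": 1}]}}

```text
clock: 11.47
tcp_pos: [0.4742, 0.1265, 0.1664]
tool_rot: [-0.019, 0.556, 0.831, -0.013]
wrist_force: [-0.5, 0.0, -4.2]
width: 0.0199
```

```bash
python3 -c "
from h import *
go(.4935,.1625,.16,115.7); print(arm.state()['moment'])"
```

```text
clock 11.4667 tcp [0.4742 0.1265 0.1664] phi 112.39 F [-0.5  0.  -4.2] w 0.0199
rotvec deg [-2.45 -1.05 -3.29] shift now cm [2.58 3.19 0.55] shift in goal axes cm [2.4  3.3  0.64]
[ 0.12125027 -0.15033852 -0.07635784]
```

>>> {"method": "jog_arm", "body": {"steps": [{"wx": -2.9, "wy": -0.8, "wz": -3.3, "dx": 0, "dy": 0, "dz": -0.3, "gripper": 1}, {"wx": 0, "wy": 0, "wz": 0, "dx": 1.2, "dy": 1.7, "dz": -0.3, "gripper": 1}, {"wx": 0, "wy": 0, "wz": 0, "dx": 1.2, "dy": 1.7, "dz": 0, "gripper": 1}, {"wx": 0, "wy": 0, "wz": 0, "dx": 0, "dy": 0, "dz": 0, "gripper": 1}]}}

```text
clock: 11.8
tcp_pos: [0.4891, 0.1617, 0.1657]
tool_rot: [-0.003, 0.537, 0.843, 0.001]
wrist_force: [0.0, 0.9, -3.8]
width: 0.0199
```

```bash
python3 -c "
from h import *
go(.4935,.1625,.16,115.7); print(arm.state()['moment'])"
```

```text
clock 11.8 tcp [0.4891 0.1617 0.1657] phi 115.01 F [ 0.   0.9 -3.8] w 0.0199
rotvec deg [-0.1  -0.36 -0.69] shift now cm [-0.12  0.44  0.57] shift in goal axes cm [-0.12  0.43  0.57]
[ 0.05769545 -0.11329585  0.03217469]
```

>>> {"method": "jog_arm", "body": {"steps": [{"wx": -0.5, "wy": 0, "wz": -0.7, "dx": -0.1, "dy": 0.4, "dz": 0.5, "gripper": 1}, {"wx": 0, "wy": 0, "wz": 0, "dx": 0, "dy": 0, "dz": 1, "gripper": 1}, {"wx": 0, "wy": 0, "wz": 0, "dx": 0, "dy": 0, "dz": 0.8, "gripper": 1}, {"wx": 0, "wy": 0, "wz": 0, "dx": 0, "dy": 0, "dz": 0, "gripper": 1}]}}

```text
clock: 12.13
tcp_pos: [0.4909, 0.1617, 0.1376]
tool_rot: [-0.002, 0.533, 0.846, 0.003]
wrist_force: [-0.9, -1.5, -4.3]
width: 0.0199
```

```bash
python3 -c "
from h import *
go(.4935,.1625,.13,115.7); print(arm.state()['moment'])"
```

```text
clock 12.1333 tcp [0.4909 0.1617 0.1376] phi 115.53 F [-0.9 -1.5 -4.3] w 0.0199
rotvec deg [ 0.13 -0.37 -0.17] shift now cm [-0.04  0.27  0.76] shift in goal axes cm [-0.04  0.27  0.76]
[ 0.08573278 -0.16246649 -0.01106399]
```

>>> {"method": "jog_arm", "body": {"steps": [{"wx": -0.3, "wy": 0, "wz": -0.2, "dx": 0, "dy": 0.3, "dz": 0.3, "gripper": 1}, {"wx": 0, "wy": 0, "wz": 0, "dx": 0, "dy": 0, "dz": 0.3, "gripper": 1}, {"wx": 0, "wy": 0, "wz": 0, "dx": 0, "dy": 0, "dz": 0, "gripper": 1}]}}

```text
clock: 12.38
tcp_pos: [0.492, 0.1615, 0.1288]
tool_rot: [-0.002, 0.533, 0.846, 0.003]
wrist_force: [-0.8, 0.4, -4.1]
width: 0.0198
```

```bash
python3 - <<'E'
from h import *
go(.4935,.1625,.11,115.7)
c,im=snap('wrist','w5.png'); a=cv2.imread('pics/w5.png'); b=cv2.convertScaleAbs(cv2.resize(a[60:],(790,500),interpolation=cv2.INTER_CUBIC),alpha=1.4)
c2,im=snap('scene','s5.png'); s=cv2.imread('pics/s5.png'); x,y=w2px(c2,[.52,.17,.1]); x,y=int(x),int(y); print(x,y)
np.save('w5.npy',c,allow_pickle=True)
s=cv2.convertScaleAbs(cv2.resize(s[y-45:y+45,x-60:x+60],None,fx=6,fy=6,interpolation=cv2.INTER_CUBIC),alpha=1.3); cv2.imwrite('pics/s5b.png',s)
cv2.imwrite('pics/w5b.png',cv2.convertScaleAbs(cv2.resize(a,(800,600),interpolation=cv2.INTER_CUBIC),alpha=1.4))
E
```

```text
clock 12.3833 tcp [0.492  0.1615 0.1288] phi 115.62 F [-0.8  0.4 -4.1] w 0.0198
rotvec deg [ 0.21 -0.41 -0.08] shift now cm [0.01 0.17 1.88] shift in goal axes cm [0.02 0.18 1.88]
299 169
```

View pics/w5b.png

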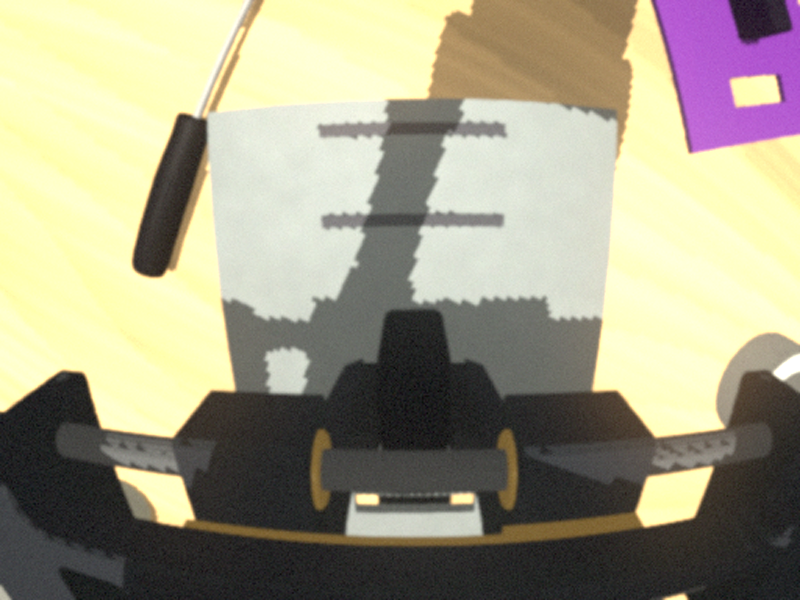

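View pics/s5b.png

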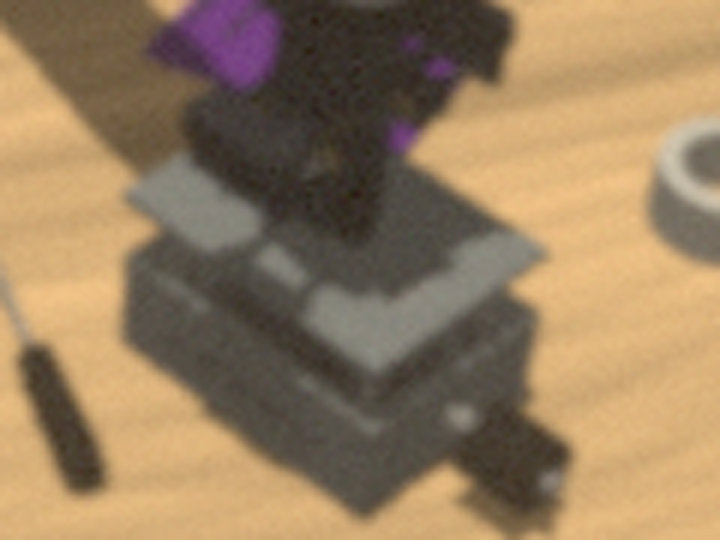

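The wrist view shows the panel's -x corners at (209,112) and (617,110), the slot's far edge at (356–474, 497), and the drum seen through it centred at 415. So it is symmetric about the housing axis. The scene crop shows the panel parallel to the housing and directly above it.

```bash
python3 - <<'E'
from h import *
c=np.load('w5.npy',allow_pickle=True).item(); z=.1288-.0208+.006
fitpose(c,[(209,113),(617,110),(354,507),(475,509)],[(-.095,-.07,z),(-.095,.07,z),(.07,-.026,z),(.07,.026,z)])
fitpose(c,[(209,113),(617,110)],[(-.095,-.07,z),(-.095,.07,z)])
E
```

```text
pose [0.491  0.1601] 25.72 res mm [[-1.1, -0.1], [-0.1, -0.5], [1.2, 1.2], [0.1, -0.6]]
pose [0.4914 0.1608] 26.01 res mm [[-0.2, 0.4], [0.2, -0.4]]
```

>>> {"method": "jog_arm", "body": {"steps": [{"wx": 0, "wy": 0, "wz": 0, "dx": 0.1, "dy": 0.3, "dz": 0, "gripper": 1}, {"wx": 0, "wy": 0, "wz": 0, "dx": 0, "dy": 0, "dz": 0, "gripper": 1}]}}

```text
clock: 12.65
tcp_pos: [0.4955, 0.1641, 0.1303]
tool_rot: [-0.001, 0.533, 0.846, 0.004]
wrist_force: [0.1, -0.6, -3.8]
width: 0.0199
```

```bash
python3 -c "
from h import *
go(.4945,.1633,.115,115.7)"
```

```text
clock 12.65 tcp [0.4955 0.1641 0.1303] phi 115.59 F [ 0.1 -0.6 -3.8] w 0.0199
rotvec deg [ 0.36 -0.38 -0.11] shift now cm [-0.04 -0.14  1.53] shift in goal axes cm [-0.03 -0.13  1.53]
```

>>> {"method": "jog_arm", "body": {"steps": [{"wx": 0, "wy": 0, "wz": 0, "dx": 0, "dy": -0.15, "dz": 0.6, "gripper": 1}, {"wx": 0, "wy": 0, "wz": 0, "dx": 0, "dy": 0, "dz": 0.6, "gripper": 1}, {"wx": 0, "wy": 0, "wz": 0, "dx": 0, "dy": 0, "dz": 0, "gripper": 1}]}}

```text
clock: 12.9
tcp_pos: [0.4954, 0.164, 0.1188]
tool_rot: [-0.0, 0.533, 0.846, 0.006]
wrist_force: [0.4, -0.6, -3.7]
width: 0.0196
```

```bash
python3 -c "
from h import *
go(.4945,.1633,.105,115.7); print(arm.state()['moment'])"
```

```text
clock 12.9 tcp [0.4954 0.164  0.1188] phi 115.61 F [ 0.4 -0.6 -3.7] w 0.0196
rotvec deg [ 0.54 -0.35 -0.09] shift now cm [-0.03 -0.13  1.38] shift in goal axes cm [-0.03 -0.12  1.38]
[ 0.12608847 -0.12216771  0.00819389]
```

Underside at about 98 mm with no contact, so the head is entering the slot. Continuing down.

>>> {"method": "jog_arm", "body": {"steps": [{"wx": 0, "wy": 0, "wz": 0, "dx": 0, "dy": -0.12, "dz": 0.6, "gripper": 1}, {"wx": 0, "wy": 0, "wz": 0, "dx": 0, "dy": 0, "dz": 0.6, "gripper": 1}, {"wx": 0, "wy": 0, "wz": 0, "dx": 0, "dy": 0, "dz": 0, "gripper": 1}]}}

```text
clock: 13.15
tcp_pos: [0.494, 0.1636, 0.1052]
tool_rot: [-0.0, 0.533, 0.846, 0.005]
wrist_force: [0.1, -0.3, -3.9]
width: 0.0199
```

```bash
python3 -c "
from h import *
go(.4945,.1633,.100,115.7); print(arm.state()['moment'])"
```

```text
clock 13.15 tcp [0.494  0.1636 0.1052] phi 115.62 F [ 0.1 -0.3 -3.9] w 0.0199
rotvec deg [ 0.51 -0.35 -0.08] shift now cm [-0.05  0.03  0.52] shift in goal axes cm [-0.05  0.03  0.52]
[ 0.07088774 -0.11961244  0.05380005]
```

>>> {"method": "jog_arm", "body": {"steps": [{"wx": 0, "wy": 0, "wz": 0, "dx": 0, "dy": 0, "dz": 0.4, "gripper": 1}, {"wx": 0, "wy": 0, "wz": 0, "dx": 0, "dy": 0, "dz": 0.3, "gripper": 1}, {"wx": 0, "wy": 0, "wz": 0, "dx": 0, "dy": 0, "dz": 0.2, "gripper": 1}]}}

```text
clock: 13.4
tcp_pos: [0.494, 0.1636, 0.096]
tool_rot: [-0.0, 0.533, 0.846, 0.005]
wrist_force: [-2.9, -1.5, 5.4]
width: 0.0194
```

```bash
python3 -c "
from h import *
go(.4945,.1633,.091,115.7); print(arm.state()['moment'])"
```

```text
clock 13.4 tcp [0.494  0.1636 0.096 ] phi 115.62 F [-2.9 -1.5  5.4] w 0.0194
rotvec deg [ 0.48 -0.35 -0.08] shift now cm [-0.05  0.03  0.5 ] shift in goal axes cm [-0.05  0.03  0.5 ]
[-0.11162062  0.43912575 -0.05090763]
```

>>> {"method": "jog_arm", "body": {"steps": [{"wx": 0, "wy": 0, "wz": 0, "dx": 0, "dy": -0.1, "dz": 0, "gripper": 1}, {"wx": 0, "wy": 0, "wz": 0, "dx": 0, "dy": 0, "dz": 0, "gripper": 1}]}}

```text
clock: 13.57
tcp_pos: [0.494, 0.1636, 0.0975]
tool_rot: [0.0, 0.533, 0.846, 0.006]
wrist_force: [-3.9, -0.9, 3.4]
width: 0.0198
```

```bash
python3 - <<'E'
from h import *
go(.4945,.1633,.091,115.7); print(arm.state()['moment'])
c,im=snap('wrist','w6.png'); a=cv2.imread('pics/w6.png'); np.save('w6.npy',c,allow_pickle=True)
c2,im=snap('scene','s6.png'); s=cv2.imread('pics/s6.png')[124:214,239:359]
b=cv2.convertScaleAbs(cv2.resize(a,(800,600),interpolation=cv2.INTER_CUBIC),alpha=1.4)[60:540]
s=cv2.convertScaleAbs(cv2.resize(s,None,fx=5.3,fy=5.3,interpolation=cv2.INTER_CUBIC),alpha=1.3)
b=b[:,170:640]; b=cv2.resize(b,None,fx=.62,fy=.62) if 0 else b
s=cv2.resize(s[:, :],(330,248)); out=np.zeros((480,800,3),np.uint8); out[:,:470]=b; out[:248,470:]=s
cv2.imwrite('pics/m6.png',out)
E
```

```text
clock 13.5667 tcp [0.494  0.1636 0.0975] phi 115.62 F [-3.9 -0.9  3.4] w 0.0198
rotvec deg [ 0.57 -0.35 -0.08] shift now cm [-0.05  0.02  0.65] shift in goal axes cm [-0.05  0.03  0.65]
[-0.15724536  0.55032617  0.01004615]
```

View pics/m6.png

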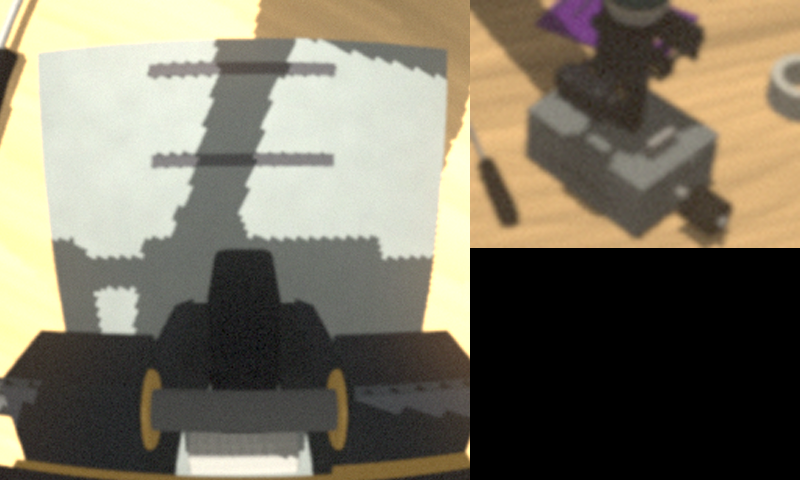

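The head shows through the slot and is centred in y: wrist image slot about (182–312, 440), bar (186–304). The scene view agrees. A 4 N side force along -own x appeared on pin contact. I'll lift off the pins and check the clearance in own x by feel.

>>> {"method": "jog_arm", "body": {"steps": [{"wx": 0, "wy": 0, "wz": 0, "dx": 0, "dy": 0, "dz": -0.5, "gripper": 1}, {"wx": 0, "wy": 0, "wz": 0, "dx": 0, "dy": 0, "dz": -0.3, "gripper": 1}, {"wx": 0, "wy": 0, "wz": 0, "dx": 0, "dy": 0, "dz": 0, "gripper": 1}]}}

```text
clock: 13.92
tcp_pos: [0.4944, 0.1636, 0.1054]
tool_rot: [0.001, 0.533, 0.846, 0.007]
wrist_force: [-0.2, -0.8, -4.7]
width: 0.0197
```

```bash
python3 - <<'E'
from h import *
go(.4945,.1633,.105,115.7); print(arm.state()['moment'])
c=np.load('w6.npy',allow_pickle=True).item(); z=.078+.006
fitpose(c,[(170+39,60+53),(170+447,60+49)],[(-.095,-.07,z),(-.095,.07,z)])
a=fish2w(c,(170+186)*.64,(60+432)*.64,.101);b=fish2w(c,(170+304)*.64,(60+432)*.64,.101);print(a,b,np.linalg.norm(a-b),(a+b)/2)
E
```

```text
clock 13.9167 tcp [0.4944 0.1636 0.1054] phi 115.62 F [-0.2 -0.8 -4.7] w 0.0197
rotvec deg [ 0.68 -0.32 -0.08] shift now cm [-0.03 -0.01  0.04] shift in goal axes cm [-0.03 -0.01  0.04]
[ 0.04922953 -0.15850705 -0.04601901]
pose [0.4935 0.1631] 26.15 res mm [[0.2, -0.4], [-0.2, 0.4]]
[0.54211435 0.16110239 0.101     ] [0.52319022 0.20140281 0.101     ] 0.04452242313247451 [0.53265228 0.1812526  0.101     ]
```

>>> {"method": "jog_arm", "body": {"steps": [{"wx": 0, "wy": 0, "wz": 0, "dx": 0, "dy": 0.25, "dz": 0, "gripper": 1}, {"wx": 0, "wy": 0, "wz": 0, "dx": 0, "dy": 0, "dz": 0, "gripper": 1}]}}

```text
clock: 14.08
tcp_pos: [0.4966, 0.1646, 0.1049]
tool_rot: [0.001, 0.533, 0.846, 0.006]
wrist_force: [0.2, 0.3, -3.6]
width: 0.0199
```

>>> {"method": "jog_arm", "body": {"steps": [{"wx": 0, "wy": 0, "wz": 0, "dx": 0, "dy": 0.15, "dz": 0, "gripper": 1}, {"wx": 0, "wy": 0, "wz": 0, "dx": 0, "dy": 0, "dz": 0, "gripper": 1}]}}

```text
clock: 14.25
tcp_pos: [0.4976, 0.1651, 0.104]
tool_rot: [0.0, 0.533, 0.846, 0.006]
wrist_force: [0.1, 0.1, -4.3]
width: 0.0199
```

>>> {"method": "jog_arm", "body": {"steps": [{"wx": 0, "wy": 0, "wz": 0, "dx": 0, "dy": 0.2, "dz": 0, "gripper": 1}, {"wx": 0, "wy": 0, "wz": 0, "dx": 0, "dy": 0, "dz": 0, "gripper": 1}]}}

```text
clock: 14.42
tcp_pos: [0.4983, 0.1656, 0.1032]
tool_rot: [-0.001, 0.533, 0.846, 0.005]
wrist_force: [0.2, 0.8, -4.0]
width: 0.0194
```

>>> {"method": "jog_arm", "body": {"steps": [{"wx": 0, "wy": 0, "wz": 0, "dx": 0, "dy": 0.2, "dz": -0.1, "gripper": 1}, {"wx": 0, "wy": 0, "wz": 0, "dx": 0, "dy": 0, "dz": 0, "gripper": 1}]}}

```text
clock: 14.58
tcp_pos: [0.4984, 0.1657, 0.1031]
tool_rot: [-0.002, 0.533, 0.846, 0.003]
wrist_force: [-1.2, 0.3, -3.6]
width: 0.0198
```

>>> {"method": "jog_arm", "body": {"steps": [{"wx": 0, "wy": 0, "wz": 0, "dx": 0, "dy": 0.3, "dz": 0, "gripper": 1}, {"wx": 0, "wy": 0, "wz": 0, "dx": 0, "dy": 0, "dz": 0, "gripper": 1}]}}

```text
clock: 14.75
tcp_pos: [0.4984, 0.1658, 0.1023]
tool_rot: [-0.004, 0.532, 0.846, -0.0]
wrist_force: [-0.0, 0.2, -3.9]
width: 0.0193
```

Contact comes at +4.5 mm from the earlier position, which is the nominal one-sided clearance, so (0.4943, 0.1637) is centred. Going back there and levelling.

```bash
python3 -c "
from h import *
go(.4943,.1637,.104,115.7); print(arm.state()['moment'])"
```

```text
clock 14.75 tcp [0.4984 0.1658 0.1023] phi 115.65 F [-0.   0.2 -3.9] w 0.0193
rotvec deg [-0.29 -0.39 -0.05] shift now cm [-0.01 -0.46 -0.17] shift in goal axes cm [-0.01 -0.46 -0.17]
[ 1.01686249e-01 -1.85595883e-01 -1.53223656e-04]
```

>>> {"method": "jog_arm", "body": {"steps": [{"wx": -0.6, "wy": 0, "wz": 0, "dx": 0, "dy": -0.45, "dz": -0.2, "gripper": 1}, {"wx": 0, "wy": 0, "wz": 0, "dx": 0, "dy": 0, "dz": 0, "gripper": 1}]}}

```text
clock: 14.92
tcp_pos: [0.4952, 0.1643, 0.1045]
tool_rot: [-0.001, 0.533, 0.846, 0.005]
wrist_force: [-0.6, -0.3, -4.6]
width: 0.0199
```

```bash
python3 -c "
from h import *
go(.4943,.1637,.104,115.7); print(arm.state()['moment'])"
```

```text
clock 14.9167 tcp [0.4952 0.1643 0.1045] phi 115.65 F [-0.6 -0.3 -4.6] w 0.0199
rotvec deg [ 0.49 -0.39 -0.05] shift now cm [-0.01 -0.11  0.05] shift in goal axes cm [-0.01 -0.11  0.05]
[ 0.04391387 -0.14244448 -0.02697219]
```

>>> {"method": "jog_arm", "body": {"steps": [{"wx": 0, "wy": 0, "wz": 0, "dx": 0, "dy": -0.13, "dz": 0.2, "gripper": 1}, {"wx": 0, "wy": 0, "wz": 0, "dx": 0, "dy": 0, "dz": 0.5, "gripper": 1}, {"wx": 0, "wy": 0, "wz": 0, "dx": 0, "dy": 0, "dz": 0.5, "gripper": 1}, {"wx": 0, "wy": 0, "wz": 0, "dx": 0, "dy": 0, "dz": 0.4, "gripper": 1}]}}

```text
clock: 15.25
tcp_pos: [0.4961, 0.1645, 0.0913]
tool_rot: [0.001, 0.533, 0.846, 0.008]
wrist_force: [-5.5, -2.4, 9.2]
width: 0.0197
```

```bash
python3 -c "
from h import *
go(.4943,.1637,.0908,115.7); print(arm.state()['moment'])"
```

```text
clock 15.25 tcp [0.4961 0.1645 0.0913] phi 115.64 F [-5.5 -2.4  9.2] w 0.0197
rotvec deg [ 0.84 -0.34 -0.06] shift now cm [ 0.01 -0.2   0.04] shift in goal axes cm [ 0.01 -0.2   0.05]
[-0.27689466  0.88012682 -0.0141715 ]
```

>>> {"method": "jog_arm", "body": {"steps": [{"wx": 0.3, "wy": 0, "wz": 0, "dx": 0, "dy": -0.3, "dz": 0.2, "gripper": 1}, {"wx": 0, "wy": 0, "wz": 0, "dx": 0, "dy": -0.2, "dz": 0.3, "gripper": 1}]}}

```text
clock: 15.42
tcp_pos: [0.4962, 0.1645, 0.0907]
tool_rot: [0.002, 0.533, 0.846, 0.009]
wrist_force: [-9.9, -1.8, 24.5]
width: 0.0197
```

```bash
python3 -c "
from h import *
go(.4943,.1637,.0908,115.7); print(arm.state()['moment'])"
```

```text
clock 15.4167 tcp [0.4962 0.1645 0.0907] phi 115.61 F [-9.9 -1.8 24.5] w 0.0197
rotvec deg [ 1.07 -0.34 -0.1 ] shift now cm [ 0.01 -0.2  -0.01] shift in goal axes cm [ 0.01 -0.2  -0.01]
[-0.39786266  1.59051439  0.01820597]
```

The panel reached the rim: z is 0.0907 and the force jumped to 24 N. It drifted about 2 mm in +own x on the way, so I'll ease off the pins, recentre and press again with compensation.

>>> {"method": "jog_arm", "body": {"steps": [{"wx": 0, "wy": 0, "wz": 0, "dx": 0, "dy": 0, "dz": -0.5, "gripper": 1}, {"wx": 0, "wy": 0, "wz": 0, "dx": 0, "dy": 0, "dz": -0.5, "gripper": 1}, {"wx": 0.5, "wy": 0, "wz": 0, "dx": 0, "dy": -0.3, "dz": -0.2, "gripper": 1}, {"wx": 0, "wy": 0, "wz": 0, "dx": 0, "dy": 0, "dz": 0, "gripper": 1}]}}

```text
clock: 15.75
tcp_pos: [0.4949, 0.1637, 0.1047]
tool_rot: [0.001, 0.533, 0.846, 0.007]
wrist_force: [-0.5, -0.4, -4.7]
width: 0.0199
```

```bash
python3 -c "
from h import *
go(.4943,.1637,.0908,115.7); print(arm.state()['moment'])"
```

```text
clock 15.75 tcp [0.4949 0.1637 0.1047] phi 115.63 F [-0.5 -0.4 -4.7] w 0.0199
rotvec deg [ 0.75 -0.3  -0.07] shift now cm [ 0.02 -0.07  1.39] shift in goal axes cm [ 0.03 -0.05  1.39]
[ 0.07676834 -0.18458836  0.00700963]
```

>>> {"method": "jog_arm", "body": {"steps": [{"wx": 0.3, "wy": 0, "wz": 0, "dx": 0, "dy": -0.25, "dz": 0.1, "gripper": 1}, {"wx": 0, "wy": 0, "wz": 0, "dx": 0, "dy": -0.1, "dz": 0.5, "gripper": 1}, {"wx": 0, "wy": 0, "wz": 0, "dx": 0, "dy": -0.1, "dz": 0.5, "gripper": 1}, {"wx": 0.2, "wy": 0, "wz": 0, "dx": 0, "dy": -0.1, "dz": 0.4, "gripper": 1}]}}

```text
clock: 16.08
tcp_pos: [0.4925, 0.1624, 0.0906]
tool_rot: [0.001, 0.533, 0.846, 0.006]
wrist_force: [-12.4, -2.7, 41.4]
width: 0.0197
```

```bash
python3 -c "
from h import *
go(.4943,.1637,.0908,115.7); print(arm.state()['moment'])"
```

```text
clock 16.0833 tcp [0.4925 0.1624 0.0906] phi 115.61 F [-12.4  -2.7  41.4] w 0.0197
rotvec deg [ 0.57 -0.29 -0.09] shift now cm [ 0.04  0.21 -0.02] shift in goal axes cm [ 0.04  0.21 -0.02]
[-0.31587563  1.95083657  0.17934489]
```

Fully down again, but now 2 mm to the other side and with more force than needed. One more centred attempt with half the compensation.

>>> {"method": "jog_arm", "body": {"steps": [{"wx": 0, "wy": 0, "wz": 0, "dx": 0, "dy": 0, "dz": -0.4, "gripper": 1}, {"wx": 0, "wy": 0, "wz": 0, "dx": 0, "dy": 0, "dz": -0.5, "gripper": 1}, {"wx": 0, "wy": 0, "wz": 0, "dx": 0, "dy": 0.15, "dz": -0.3, "gripper": 1}, {"wx": 0, "wy": 0, "wz": 0, "dx": 0, "dy": 0, "dz": 0, "gripper": 1}]}}

```text
clock: 16.42
tcp_pos: [0.4937, 0.163, 0.1024]
tool_rot: [0.0, 0.533, 0.846, 0.005]
wrist_force: [-0.4, -1.0, -3.8]
width: 0.0195
```

```bash
python3 -c "
from h import *
go(.4943,.1637,.0908,115.7); print(arm.state()['moment'])"
```

```text
clock 16.4167 tcp [0.4937 0.163  0.1024] phi 115.64 F [-0.4 -1.  -3.8] w 0.0195
rotvec deg [ 0.51 -0.29 -0.06] shift now cm [0.04 0.07 1.16] shift in goal axes cm [0.04 0.08 1.16]
[ 0.12227966 -0.12118431 -0.01317252]
```

>>> {"method": "jog_arm", "body": {"steps": [{"wx": 0, "wy": 0, "wz": 0, "dx": 0, "dy": 0, "dz": 0.5, "gripper": 1}, {"wx": 0, "wy": 0, "wz": 0, "dx": 0, "dy": -0.05, "dz": 0.4, "gripper": 1}, {"wx": 0, "wy": 0, "wz": 0, "dx": 0, "dy": -0.05, "dz": 0.3, "gripper": 1}, {"wx": 0, "wy": 0, "wz": 0, "dx": 0, "dy": 0, "dz": 0.2, "gripper": 1}]}}

```text
clock: 16.75
tcp_pos: [0.4942, 0.1631, 0.0906]
tool_rot: [0.001, 0.533, 0.846, 0.006]
wrist_force: [-13.6, -4.5, 33.2]
width: 0.0201
```

```bash
python3 -c "
from h import *
go(.4943,.1637,.0908,115.7); print(arm.state()['moment'])"
```

```text
clock 16.75 tcp [0.4942 0.1631 0.0906] phi 115.64 F [-13.6  -4.5  33.2] w 0.0201
rotvec deg [ 0.59 -0.3  -0.06] shift now cm [ 0.05  0.03 -0.02] shift in goal axes cm [ 0.05  0.03 -0.02]
[-0.58490371  1.93993433  0.09851138]
```

Centred to within 0.6 mm, level, on the rim with a firm push. Final check for steadiness, with one last picture.

```bash
python3 - <<'E'
from h import *
for i in range(6):
    if i==0: c,im=snap('wrist','w7.png')
    elif i==1: c2,im=snap('scene','s7.png')
    else: arm.get_image('top')
    if i%2: go(.4943,.1637,.0908,115.7)
c=arm.calibration('wrist')
a=cv2.imread('pics/w7.png'); s=cv2.imread('pics/s7.png')[119:209,244:364]
b=cv2.convertScaleAbs(cv2.resize(a,(800,600),interpolation=cv2.INTER_CUBIC),alpha=1.4)[60:540,200:640][:, :300]
b=cv2.convertScaleAbs(cv2.resize(a[270:350,190:340],(300,160),interpolation=cv2.INTER_CUBIC),alpha=1.6)
s=cv2.convertScaleAbs(cv2.resize(s,(800,600-0),interpolation=cv2.INTER_CUBIC),alpha=1.3); s[:160,500:]=b
cv2.imwrite('pics/m7.png',s)
E
```

```text
clock 16.85 tcp [0.4942 0.1631 0.0906] phi 115.64 F [-8.  -1.9 18.5] w 0.0199
rotvec deg [ 0.6  -0.29 -0.06] shift now cm [ 0.04  0.04 -0.02] shift in goal axes cm [ 0.04  0.04 -0.02]
clock 16.95 tcp [0.4942 0.1631 0.0906] phi 115.64 F [-8.1 -3.1 18.1] w 0.0198
rotvec deg [ 0.62 -0.29 -0.06] shift now cm [ 0.05  0.04 -0.02] shift in goal axes cm [ 0.05  0.04 -0.02]
clock 17.05 tcp [0.4942 0.1631 0.0906] phi 115.64 F [-8.7 -2.2 17. ] w 0.0197
rotvec deg [ 0.63 -0.29 -0.06] shift now cm [ 0.05  0.04 -0.02] shift in goal axes cm [ 0.05  0.03 -0.02]
```

View pics/m7.png

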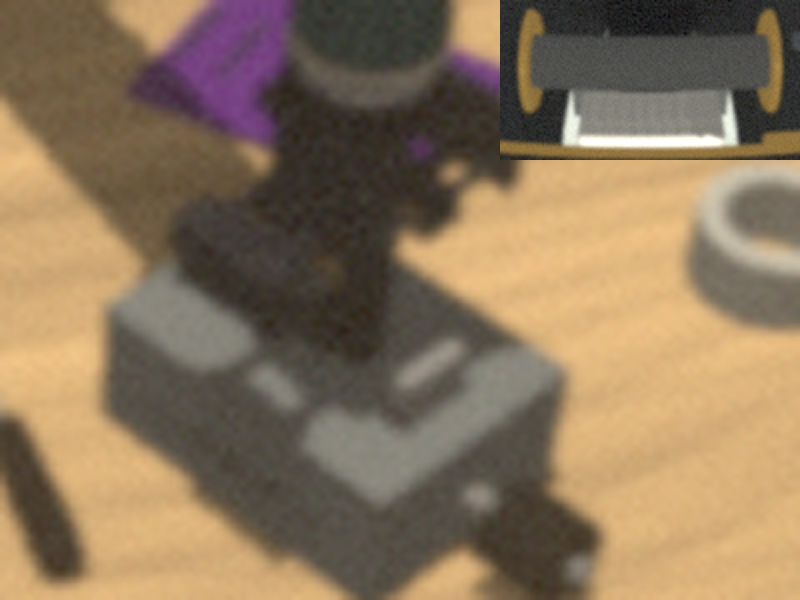

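The head stands through the slot (scene 430,365; inset evenly centred), the panel is flush with no gap, and the drum end is correct. The push settled at about 17 N, so I'll add a little margin before handing in.

>>> {"method": "jog_arm", "body": {"steps": [{"wx": 0, "wy": 0, "wz": 0, "dx": 0, "dy": -0.05, "dz": 0.3, "gripper": 1}]}}

```text
clock: 17.13
tcp_pos: [0.4942, 0.1631, 0.0906]
tool_rot: [0.001, 0.533, 0.846, 0.006]
wrist_force: [-11.5, -2.3, 30.2]
width: 0.0194
```

```bash
python3 - <<'E'
from h import *
for i in range(8):
    arm.get_image('top')
    if i%3==1: go(.4943,.1637,.0908,115.7)
s=arm.state(); print(s['tcp_pos'],s['wrist_force'])
if .089<s['tcp_pos'][2]<.0912 and 14<s['wrist_force'][2]<45: print(arm.finish_job())
E
```

```text
clock 17.2333 tcp [0.4942 0.1631 0.0906] phi 115.65 F [-10.4  -2.5  22.1] w 0.0197
rotvec deg [ 0.64 -0.29 -0.05] shift now cm [ 0.05  0.04 -0.02] shift in goal axes cm [ 0.05  0.04 -0.02]
clock 17.3833 tcp [0.4942 0.1631 0.0906] phi 115.65 F [-10.2  -2.1  23.3] w 0.0196
rotvec deg [ 0.64 -0.29 -0.05] shift now cm [ 0.05  0.04 -0.02] shift in goal axes cm [ 0.05  0.04 -0.02]
clock 17.5333 tcp [0.4941 0.1631 0.0906] phi 115.65 F [-9.2 -2.8 23.8] w 0.0198
rotvec deg [ 0.64 -0.29 -0.05] shift now cm [ 0.05  0.04 -0.02] shift in goal axes cm [ 0.05  0.04 -0.02]
[0.49414708 0.16311796 0.09057729] [-9.17155804 -2.82151318 23.75507343]
the job is handed in; nothing more can be done
None
```

The job is handed in at 17.5 s with the panel down on the rim and the gripper still holding and pressing it. I turned the fastener crosswise first (gripper turned to 26.4°, housing axis at about 25.7–26.1°), then put the grey panel on with the fastener's head through the slot.

**Last checks**
- **Seating:** the tool height was steady at 90.6 mm (90.8 mm expected with the panel home). The push held at about 23 N, well above what the pins need.
- **Centring:** within about 0.6 mm of the position I found by touching the slot edge against the bar, and square to within about 0.1°.
- **Picture:** the last picture shows the panel with no visible gap to the rim and the head standing through the slot.

**Disagreements and leftovers**
- **Sideways force:** about 10 N remained along the housing's -x while pressed. It fell to near zero off the pins, so I took it as pin friction, not contact with the bar.
- **Pressing three times:** on the first two presses the panel drifted about 2 mm to either side, and the second peaked at 41 N at the wrist. I lifted it just clear of the pins and recentred each time.
- **Housing position:** camera and touch estimates of the housing's position differed by about 2–3 mm. The bar's direction in the picture read 24.5° against the 26.4° of the gripper.
- **Other objects:** I did not touch the jar, screwdriver, tape roll or can. I did not measure their positions again at the end.

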